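# Sort out mixed-up canister lids and press them home

## Robot

A 6-joint arm with a two-finger parallel gripper is mounted at the origin on a cart in front of the work surface, level with it; the furniture and walls round the work are solid. World frame = base frame: x ahead of the robot, y to its left, z up, the work surface at z = 0. Lengths are in m, angles in rad, forces in N, time in s.
With the tool pointing down it reaches from about 0.35 to 0.775 m from the base axis. Payload 5.5 kg.
Tool frame: the origin (TCP) lies between the finger pads; the fingertips stand 8 mm ahead of it and the grasp point (between the pads) lies 11 mm behind it; z points along the fingers, y is the line along which they close (so a half turn about z gives the same grasp; the last joint's range is limited). The gripper opens to 85 mm and grips with 20 to 120 N. Pads are 22 mm wide; open, the fingers measure 114 mm over their backs; the gripper's body (76 mm by 85 mm) begins 54 mm behind the grasp point. The pads swing forward as they close: fully open they stand 13 mm farther back than shut.
Start: joints at [1.14, 0.313, 0.046, 1.304, 0, 1.431], TCP at [0.165, 0.551, 0.239] pointing down, gripper open.
Joint ranges: [-2.76, 2.76], [-0.86, 1.69], [-1.03, 1.26], [-2.2, 2.34], [-1.47, 1.5], [-3.14, 3.14]. Speed limits (rad/s): [2.57, 2.57, 3.14, 3.14, 3.14, 3.14].

## Interface

Orientations are given as a unit quaternion [w, x, y, z].
In Python, from workcell import env gives the robot as it stands.
- The arm moves only by the tool move_arm, never from a script. Its argument "moves" is one flat list of numbers, 5 for each row, row after row: the shift along the world's x, y, z in m, then the turn about the world's z in rad, then the finger opening in m, from 0 to 0.0854. A call has 1 to 12 rows; each row is the pose to reach, as a shift and turn from the pose commanded when the call began; what a row does not reach only later rows make up. A row lasts 1/12 s, in which the tool goes at most 41.7 mm and 7.16 degrees, less where a joint would pass 70% of its speed; a pose out of reach is approached as far as the arm can. A call with a gripper value outside its range is refused whole. The fingers move at their own pace and stop on an object; "newtons" is the grip in N (left out, the last holds). Time passes only in rows, so rows that repeat a pose let the fingers close. It gives the time, the measured TCP pose, the force, the opening and the grip force at its end, in the units of the state.
- env.get_state(): the state, without advancing time (a new reading comes with each control period).
- env.read_camera(name): name is "scene" or "top" or "wrist"; returns a dict with "pixels" (384x512x3 uint8, red, green, blue), "camera_matrix" (3x3 intrinsics, pixels), "rvec" (rotation vector, rad) and "tvec" (3), from world to camera coordinates, as OpenCV has them. Camera axes: x right, y down, z forward; pixel columns grow to the right and rows downward; lengths in m; the calibration is good to about 2 mm. A picture is of the moment at which its call begins. There is no depth.
- env.hand_in(): hands the job in; it is judged then, once.
The state is a dict: "clock": time; "joint_pos": joint angles; "qvel": joint speeds; "tau": joint torques, N m; "tcp_pos": TCP position; "orientation": TCP orientation; "wrist_force": force on the tool from outside, world axes, zero at the start; "ft_torque": the same for the moment, N m; "finger_gap": finger opening in m; "grip_force": force on a finger pad.
Only numpy, scipy, OpenCV 4.12 (cv2) and the standard library are available. Lean on these libraries where they do the work, as an engineer would, in place of code of your own. Each camera call takes 0.05 s, during which the arm holds its last target. There are 200 camera calls.

## Task

The lids of the three white canisters have been mixed up and none is shut. Put the two round lids on the round canisters they fit (the wide one is sitting on the slim canister), and press all three lids, the square one too, straight down until each lies fully home on its canister's rim with no gasket showing. Leave the canisters standing where they are, leave the mill, tin and spice jar alone, and let go of everything.

Things in the scene. Friction and masses are not known exactly. Their poses are not given: they have to be found in the camera images.
- wide_canister: White ceramic round canister, 100 mm diameter, rim 90 mm high, open at the start. Loose, 1.2 kg, in a back row, any order. Origin: centre of underside, z up. A black gasket lip in the mouth stands 10 mm over the rim until pushed down with its lid (about 10 N); it stays down. Its lid, when home, has its origin 76 mm above this origin. Inside the gasket the mouth is 81 mm wide.
- slim_canister: White ceramic round canister, 74 mm diameter, rim 130 mm high; the wide lid starts on its gasket. Loose, 1.2 kg, in a back row, any order. Origin: centre of underside, z up. A black gasket lip in the mouth stands 10 mm over the rim until pushed down with its lid (about 10 N); it stays down. Its lid, when home, has its origin 116 mm above this origin. Inside the gasket the mouth is 57 mm wide.
- square_canister: White ceramic square canister, 90 x 90 mm, rim 110 mm high; its own lid sits in its mouth but 10 mm proud, on the gasket. Loose, 1.2 kg, in a back row, any order. Origin: centre of underside, z up. A black gasket lip in the mouth stands 10 mm over the rim until pushed down with its lid (about 10 N); it stays down. Its lid, when home, has its origin 96 mm above this origin.
- wide_lid: Pale wooden round lid of the wide canister. At the start it rests on the slim canister, plug underside 140 mm above the worktop. Origin: centre of the plug's underside, z up. From z = 0 to 14 mm a plug that enters the mouth, from 14 to 24 mm the flange, from 24 to 56 mm an upright round knob 29 mm in diameter. Plug 74 mm (chamfered), flange 104 mm in diameter. About 0.11 kg.
- slim_lid: Pale wooden round lid of the slim canister. At the start it stands on its plug on the worktop, knob up, in a front row with the mill, tin and spice jar. Origin: centre of the plug's underside, z up. From z = 0 to 14 mm a plug that enters the mouth, from 14 to 24 mm the flange, from 24 to 56 mm an upright round knob 29 mm in diameter. Plug 51 mm (chamfered), flange 78 mm in diameter. About 0.11 kg.
- square_lid: Pale wooden square lid, at the start on the square canister and 10 mm proud. Origin: centre of the plug's underside, z up. From z = 0 to 14 mm a plug that enters the mouth, from 14 to 24 mm the flange, from 24 to 56 mm a bar handle 60 mm long (along the lid's x) and 18 mm wide. Plug 64 mm square, flange 94 mm square.
- mill: Bystander: wooden pepper mill, 58 mm diameter, 150 mm tall, loose. Origin: centre of its underside.
- tin: Bystander: low tin, 86 mm diameter, 40 mm tall, loose. Origin: centre of its underside.
- spice_jar: Bystander: glass spice jar with dark cap, 44 mm diameter, 105 mm tall, loose. Origin: centre of its underside.
Things that resemble listed ones, but are neither listed nor needed, are in the scene too. Leave any blue look-alike of the slim_lid alone.

How it is judged:
At the end, for the whole second after the job is handed in: Each lid lies at rest on its own canister, level with it to 0.05 rad, centred to 7 mm, and down to within 2.5 mm of full contact with the rim; the canisters stand upright; nothing is touched (z of wide_lid in the frame of wide_canister between 0.072 and 0.0785 m and horizontal distance between wide_lid and wide_canister below 0.007 m and angle between the z axis of wide_lid and the z axis of wide_canister, either way round below 0.05 rad and linear speed of each of wide_lid, slim_lid, square_lid below 0.02 m/s and angle between each of wide_canister, slim_canister, square_canister's own z axis and vertical below 0.05 rad and z of slim_lid in the frame of slim_canister between 0.112 and 0.1185 m and horizontal distance between slim_lid and slim_canister below 0.007 m and angle between the z axis of slim_lid and the z axis of slim_canister, either way round below 0.05 rad and z of square_lid in the frame of square_canister between 0.092 and 0.0985 m and horizontal distance between square_lid and square_canister below 0.007 m and angle between the z axis of square_lid and the z axis of square_canister, either way round below 0.05 rad).
It fails at once if a canister shifted by more than 35 mm (distance of any of wide_canister, slim_canister, square_canister from where it was at the start of the episode above 0.035 m).
It fails at once if the pepper mill shifted by more than 25 mm or tipped (distance of mill from where it was at the start of the episode above 0.025 m or angle between mill's own z axis and vertical above 0.3 rad).
It fails at once if the tin shifted by more than 25 mm or tipped (distance of tin from where it was at the start of the episode above 0.025 m or angle between tin's own z axis and vertical above 0.3 rad).
It fails at once if the spice jar shifted by more than 25 mm or tipped (distance of spice_jar from where it was at the start of the episode above 0.025 m or angle between spice_jar's own z axis and vertical above 0.3 rad).
It also fails if it takes over 61 s, if anything falls off the work surface, if the arm or the gripper's body presses on something with over 40 N, if the wrist force passes 120 N, or if a joint passes its speed limit or range.

## Working session

There is one attempt and no reset: what is moved stays moved. The work goes in short steps, Python scripts to look and compute and a tool call to move; the robot and the scene stay as the last step left them, time stands still between calls to the robot, and variables do not carry over. Pictures are saved under pics/ and viewed, at most 10 in all, crops included, and the job is handed in when it is done.

Besides the shell and the picture viewer there is one more tool, called after "Request:" by a JSON object that holds its "name" and its "arguments". move_arm: Moves the arm, as the interface text tells. Its arguments: {"type":"object","properties":{"moves":{"type":"array"},"newtons":{"type":"number"}},"required":["moves"]}

```bash
mkdir -p pics && cat > h.py <<'E'
import numpy as np, cv2
from workcell import env
def cam(n):
    c=env.read_camera(n); c['R']=cv2.Rodrigues(np.array(c['rvec'],float))[0]; c['t']=np.array(c['tvec'],float).ravel(); c['K']=np.array(c['camera_matrix'],float); return c
def plane(c,uv,z):
    d=c['R'].T@np.linalg.inv(c['K'])@np.array([uv[0],uv[1],1.]); o=-c['R'].T@c['t']
    return o+d*(z-o[2])/d[2]
def proj(c,P):
    p=c['K']@(c['R']@np.array(P,float)+c['t']); return p[:2]/p[2]
E
python3 - <<'E'
from h import *
ims=[]
for n in ("scene","top"):
    c=cam(n); np.save(f"pics/{n}.npy",c,allow_pickle=True)
    cv2.imwrite(f"pics/{n}0.png",cv2.resize(c['pixels'][:,:,::-1],(800,600)))
    print(n,-c['R'].T@c['t'],c['K'][0,0])
print(env.get_state())
E
```

```text
scene [ 0.15202354 -0.27534139  0.79222773] 439.502248074651
top [0.45253784 0.19684076 0.95235582] 464.7725244844242
{'clock': 0.1, 'joint_pos': array([ 1.14039365e+00,  3.13934348e-01,  4.50972736e-02,  1.30359282e+00,
       -4.13047631e-06,  1.43120914e+00]), 'qvel': array([ 0.00076347, -0.00166277,  0.00296655, -0.00036059,  0.00029632,
       -0.00022538]), 'tau': array([ 1.78266524e-03, -4.81728280e+01,  2.99242383e+01,  1.27994979e-02,
       -9.52742175e-05, -4.53026246e-06]), 'tcp_pos': array([0.16469107, 0.55045403, 0.23849479]), 'orientation': array([-2.27659481e-04,  1.44895833e-01,  9.89446578e-01, -7.84419720e-04]), 'wrist_force': array([-1.08429094,  0.25940969,  0.00748266]), 'ft_torque': array([-0.04029041,  0.03498428,  0.00153568]), 'grip_force': 0.0, 'finger_gap': 0.08559241351021536}
```

View pics/scene0.png

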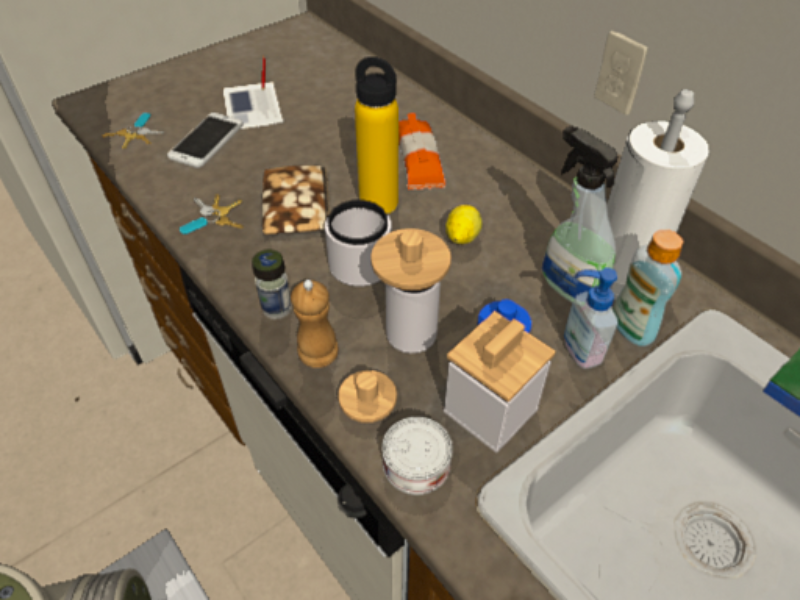

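View pics/top0.png

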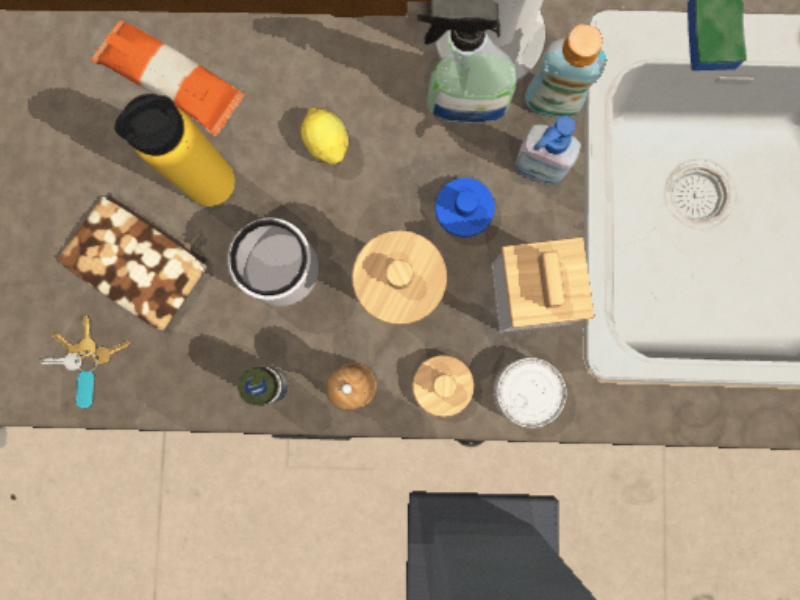

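The scene shows the wide lid on the slim canister, with the open wide canister beside it. In the top view (800x600), candidates for slim_lid are:
- the pale wooden lid at (445,385)
- the blue look-alike at (465,207)
- the wide wooden lid at (400,277), up on the slim canister
- the mill at (350,386)

I choose the wooden lid at (445,385), and will check it in a crop.

```bash
cat > m.py <<'E'
from h import *
def comp(mask,seed):
    n,l,s,ce=cv2.connectedComponentsWithStats(mask.astype(np.uint8)); k=l[int(seed[1]),int(seed[0])]
    if k==0:
        ys,xs=np.nonzero(l); i=np.argmin((xs-seed[0])**2+(ys-seed[1])**2); k=l[ys[i],xs[i]]
    m=(l==k).astype(np.uint8); c=max(cv2.findContours(m,cv2.RETR_EXTERNAL,cv2.CHAIN_APPROX_NONE)[0],key=cv2.contourArea)
    return c[:,0,:].astype(float)
def wood(c):
    h=cv2.cvtColor(c['pixels'],cv2.COLOR_RGB2HSV); return (h[...,0]>8)&(h[...,0]<26)&(h[...,1]>75)&(h[...,2]>120)
def fit(c,pts,z):
    P=np.array([plane(c,p,z)[:2] for p in pts]).astype(np.float32); 
    A=np.c_[2*P,np.ones(len(P))]
    for _ in range(5):
        s=np.linalg.lstsq(A,(P**2).sum(1),rcond=None)[0]; r=np.sqrt(s[2]+s[0]**2+s[1]**2)
        e=abs(np.hypot(*(P-s[:2]).T)-r); k=e<max(0.0015,np.median(e)*2.5); P=P[k];A=A[k]
    return s[:2],2*r,len(P)
E
python3 - <<'E'
from m import *
f=.64
for n,seeds in (("top",dict(slim=(430,400),wide=(370,300),sq=(520,270))),("scene",dict(slim=(350,400),wide=(395,265),sq=(475,358)))):
    c=np.load(f"pics/{n}.npy",allow_pickle=True).item(); w=wood(c)
    for k,z in (("slim",.024),("wide",.164),("sq",.130)):
        p=comp(w,np.array(seeds[k])*f)
        print(n,k,len(p),(p.min(0)/f).round(),(p.max(0)/f).round())
        if k!="sq": print("  circ",fit(c,p,z))
        else:
            ap=cv2.approxPolyDP(cv2.convexHull(p.astype(np.float32)),4,True)[:,0]
            print("  quad",[plane(c,q,z)[:2].round(4) for q in ap],(ap/f).round().tolist())
    hsv=cv2.cvtColor(c['pixels'],cv2.COLOR_RGB2HSV); dark=hsv[...,2]<60
    s=(262,222) if n=="top" else (340,210)
    p=comp(dark,np.array((232,255) if n=="top" else (328,230))*f); print(n,"gasket",(p.min(0)/f).round(),(p.max(0)/f).round(),fit(c,p,.1))
c=np.load("pics/top.npy",allow_pickle=True).item()
cr=c['pixels'][120:280,130:400,::-1]; cv2.imwrite("pics/crop1.png",cv2.resize(cr,(800,474),interpolation=cv2.INTER_CUBIC))
E
```

```text
top slim 112 [411. 355.] [473. 416.]
  circ (array([0.44075838, 0.14808423]), np.float64(0.0772604997119413), 111)
top wide 173 [352. 230.] [445. 323.]
  circ (array([0.55955912, 0.20624527]), np.float64(0.10345182793319113), 173)
top sq 205 [502. 238.] [594. 327.]
  quad [array([ 0.6153, -0.003 ]), array([ 0.5258, -0.0158]), array([0.5107, 0.0761]), array([0.6018, 0.0899])] [[583.0, 238.0], [594.0, 316.0], [512.0, 327.0], [502.0, 247.0]]
top gasket [231. 220.] [305. 294.] (array([0.58691182, 0.36357957]), np.float64(0.08711687079920115), 130)
scene slim 100 [339. 370.] [395. 422.]
  circ (array([0.43758399, 0.14495738]), np.float64(0.07898984539994913), 99)
scene wide 131 [370. 228.] [450. 288.]
  circ (array([0.55634631, 0.20238334]), np.float64(0.10646770044576087), 129)
scene sq 146 [447. 311.] [555. 400.]
  quad [array([0.5993, 0.0876]), array([ 0.6138, -0.0031]), array([ 0.5191, -0.0186]), array([0.5058, 0.0712])] [[494.0, 311.0], [555.0, 350.0], [508.0, 400.0], [447.0, 356.0]]
scene gasket [328. 200.] [386. 242.] (array([0.58228482, 0.35870248]), np.float64(0.09091326353525651), 60)
```

View pics/crop1.png

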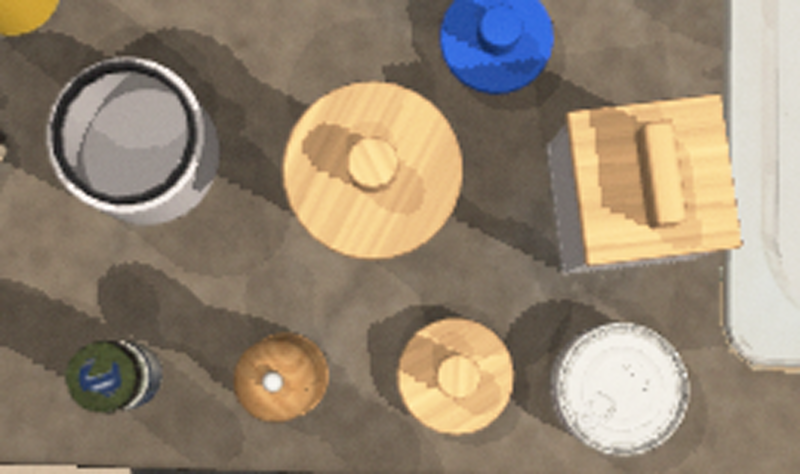

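The crop confirms the choice: the wooden slim lid is at crop (458,376), the blue one at (497,40) is left alone, and the wide lid is at (373,170). The square lid's bar lies along x plus about 8°. The measured diameters (77, 103) match the given 78 and 104. I'll hover near the wide lid and measure again with the wrist camera.

Request:
{"name": "move_arm", "arguments": {"moves": [0.38, -0.29, 0.05, 0.43, 0.07, 0.38, -0.29, 0.05, 0.43, 0.07, 0.38, -0.29, 0.05, 0.43, 0.07, 0.38, -0.29, 0.05, 0.43, 0.07, 0.38, -0.29, 0.05, 0.43, 0.07, 0.38, -0.29, 0.05, 0.43, 0.07, 0.38, -0.29, 0.05, 0.43, 0.07, 0.38, -0.29, 0.05, 0.43, 0.07, 0.38, -0.29, 0.05, 0.43, 0.07, 0.38, -0.29, 0.05, 0.43, 0.07, 0.38, -0.29, 0.05, 0.43, 0.07, 0.38, -0.29, 0.05, 0.43, 0.07]}}

```text
clock: 1.1
tcp_pos: [0.547, 0.2585, 0.289]
orientation: [-0.0, -0.069, 0.998, -0.0]
wrist_force: [0.5, 0.4, -0.5]
finger_gap: 0.0698
grip_force: 0.0
```

Request:
{"name": "move_arm", "arguments": {"moves": [0, 0, 0, 0, 0.07, 0, 0, 0, 0, 0.07, 0, 0, 0, 0, 0.07, 0, 0, 0, 0, 0.07]}}

```text
clock: 1.43
tcp_pos: [0.5438, 0.2616, 0.289]
orientation: [-0.001, -0.07, 0.998, 0.0]
wrist_force: [-0.1, -0.1, -0.3]
finger_gap: 0.0703
grip_force: 0.0
```

```bash
python3 - <<'E'
from m import *
s=env.get_state(); print(s['clock'],s['tcp_pos'],s['orientation'])
c=cam("wrist"); np.save("pics/w1.npy",c,allow_pickle=True)
print(-c['R'].T@c['t'],c['K'][0,0],[ (n,proj(c,p).round()) for n,p in (("wl",(.558,.204,.164)),("g",(.585,.361,.1)),("sl",(.439,.147,.024)),("sq",(.561,.035,.13)))])
cv2.imwrite("pics/w1.png",c['pixels'][:,:,::-1])
E
```

```text
1.4333 [0.54377468 0.261561   0.28902186] [-5.83167034e-04 -7.01327800e-02  9.97537494e-01  3.78261515e-05]
[0.47472792 0.25146462 0.42455677] 337.6055391504785 [('wl', array([183., 195.])), ('g', array([346., 224.])), ('sl', array([166.,  50.])), ('sq', array([ -0., 162.]))]
```

View pics/w1.png

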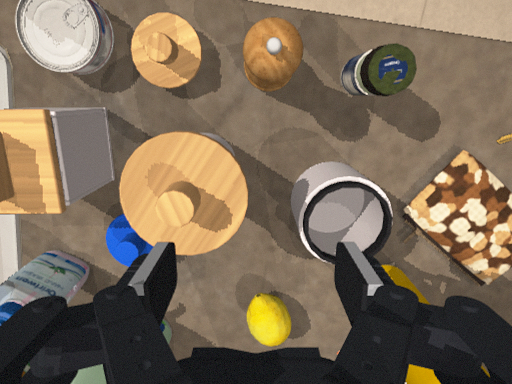

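The wrist view shows the wide lid at (183,193), the gasket at (346,222), the slim lid at (166,50) and the square lid at the left edge. All sit within a few pixels of the predictions. Next I fit circles to them.

```bash
python3 - <<'E'
from m import *
c=np.load("pics/w1.npy",allow_pickle=True).item(); w=wood(c)
for n,s,z in (("wl",(150,200),.164),("sl",(145,65),.024)): print(n,fit(c,comp(w,s),z))
h=cv2.cvtColor(c['pixels'],cv2.COLOR_RGB2HSV); m=h[...,2]<60
p=comp(m,(304,215)); print(p.min(0),p.max(0)); p=p[p[:,1]<235]; print("g",fit(c,p,.1))
E
```

```text
wl (array([0.55839764, 0.2047012 ]), np.float64(0.1032515876506696), 341)
sl (array([0.43951019, 0.14644161]), np.float64(0.07711206653879561), 208)
[  0. 181.] [511. 383.]
g (array([0.58514657, 0.36078122]), np.float64(0.0890207191614204), 137)
```

Request:
{"name": "move_arm", "arguments": {"moves": [0.0144, -0.057, -0.05, 0, 0.07, 0.0144, -0.057, -0.05, 0, 0.07, 0.0144, -0.057, -0.075, 0, 0.07, 0.0144, -0.057, -0.1, 0, 0.07, 0.0144, -0.057, -0.114, 0, 0.07, 0.0144, -0.057, -0.114, 0, 0.07, 0.0144, -0.057, -0.114, 0, 0.07]}}

```text
clock: 2.07
tcp_pos: [0.558, 0.2047, 0.1751]
orientation: [-0.001, -0.07, 0.998, -0.0]
wrist_force: [0.2, -0.2, 0.8]
finger_gap: 0.07
grip_force: 0.0
```

Close on the knob, then lift.

Request:
{"name": "move_arm", "arguments": {"moves": [0, 0, 0, 0, 0.02, 0, 0, 0, 0, 0.02, 0, 0, 0, 0, 0.02, 0, 0, 0, 0, 0.02, 0, 0, 0, 0, 0.02, 0, 0, 0, 0, 0.02, 0, 0, 0.01, 0, 0.02, 0, 0, 0.025, 0, 0.02, 0, 0, 0.04, 0, 0.02, 0, 0, 0.04, 0, 0.02, 0, 0, 0.04, 0, 0.02], "newtons": 60}}

```text
clock: 2.98
tcp_pos: [0.5599, 0.2039, 0.2161]
orientation: [0.001, -0.069, 0.998, 0.0]
wrist_force: [1.1, 0.2, -2.2]
finger_gap: 0.0276
grip_force: 59.1
```

Request:
{"name": "move_arm", "arguments": {"moves": [0.005, 0.03, 0, 0, 0.02, 0.01, 0.06, 0, 0, 0.02, 0.016, 0.095, 0, 0, 0.02, 0.022, 0.13, 0, 0, 0.02, 0.0265, 0.157, 0, 0, 0.02, 0.0265, 0.157, -0.015, 0, 0.02, 0.0265, 0.157, -0.025, 0, 0.02, 0.0265, 0.157, -0.025, 0, 0.02, 0.0265, 0.157, -0.025, 0, 0.02, 0.0265, 0.157, -0.025, 0, 0.02]}}

```text
clock: 3.82
tcp_pos: [0.5857, 0.3598, 0.1903]
orientation: [-0.0, -0.069, 0.998, -0.0]
wrist_force: [0.2, 0.1, -1.0]
finger_gap: 0.0272
grip_force: 59.4
```

```bash
python3 - <<'E'
from m import *
s=env.get_state(); t=s['tcp_pos']; print(s['clock'],t,s['orientation'])
for n in ("top","scene","wrist"):
    c=cam(n); np.save(f"pics/{n}2.npy",c,allow_pickle=True); cv2.imwrite(f"pics/{n}2.png",c['pixels'][:,:,::-1])
a=[cv2.imread(f"pics/{n}2.png") for n in ("top","scene","wrist")]
cv2.imwrite("pics/m2.png",np.hstack([cv2.resize(a[0][80:280,100:300],(400,400)),cv2.resize(a[1][80:280,150:350],(400,400))])); 
E
```

```text
3.8167 [0.58565639 0.35975611 0.1902574 ] [-4.38053649e-04 -6.88870123e-02  9.97624354e-01 -1.90015213e-04]
```

View pics/m2.png

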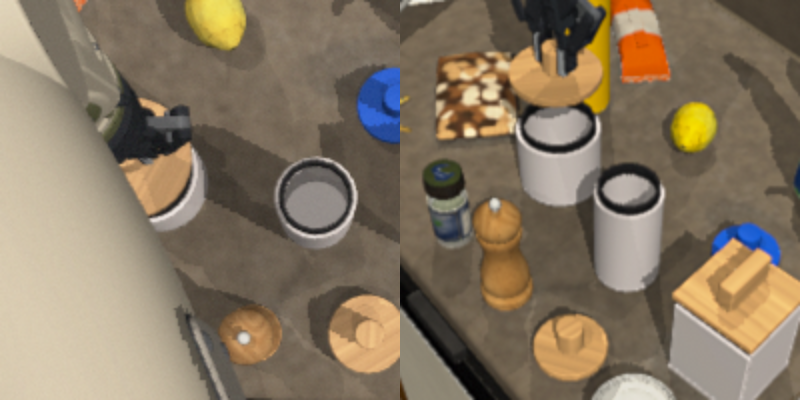

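View pics/wrist2.png

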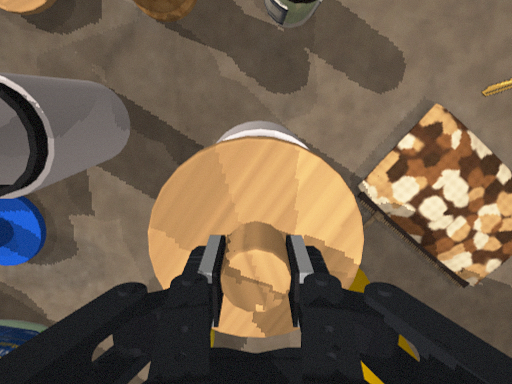

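The wide lid is held upright over the wide canister. In the wrist view its centre is at about (256,240), and the scene view shows it a little above the gasket. The slim canister's gasket is now visible (montage left panel (315,200)). I'll measure both.

```bash
python3 - <<'E'
from m import *
L=lambda n:np.load(f"pics/{n}2.npy",allow_pickle=True).item()
c=L("wrist"); p=comp(wood(c),(200,200)); q=p[p[:,1]<260]; print("lid",fit(c,q,.179),fit(c,p[p[:,1]<230],.179))
c=L("scene"); p=comp(wood(c),(150+520/4*1-18,80+38)); 
p=comp(wood(c),(150+265,80+38)) if 0 else comp(wood(c),(150+130-70,80+38)) if 0 else comp(wood(c),(213,119)); print("scene lid",p.min(0),p.max(0),fit(c,p,.179))
for n,s,w in (("scene",(150+200/2,80+0),0),): pass
for n,s in (("scene",(150+198/2,80+195/2)),("top",(100+279/2,80+200/2))):
    c=L(n); h=cv2.cvtColor(c['pixels'],cv2.COLOR_RGB2HSV); p=comp(h[...,2]<60,s); print(n,"slim gasket",p.min(0),p.max(0),fit(c,p,.14))
E
```

```text
lid (array([0.58466469, 0.35868685]), np.float64(0.10326994990192127), 314) (array([0.58566742, 0.3585037 ]), np.float64(0.10499752612105746), 258)
scene lid [168.  63.] [277. 149.] (array([0.59015553, 0.40918652]), np.float64(0.2561852264884044), 467)
scene slim gasket [249. 162.] [279. 186.] (array([0.55648614, 0.19812143]), np.float64(0.06797762616056245), 56)
top slim gasket [240. 160.] [275. 196.] (array([0.56083355, 0.20291502]), np.float64(0.062236792552359414), 98)
```

Request:
{"name": "move_arm", "arguments": {"moves": [0, 0.0017, -0.015, 0, 0.02, 0, 0.0017, -0.03, 0, 0.02, 0, 0.0017, -0.042, 0, 0.02, 0, 0.0017, -0.05, 0, 0.02, 0, 0.0017, -0.055, 0, 0.02, 0, 0.0017, -0.06, 0, 0.02, 0, 0.0017, -0.065, 0, 0.02, 0, 0.0017, -0.065, 0, 0.02]}}

```text
clock: 4.63
tcp_pos: [0.5856, 0.3624, 0.1247]
orientation: [-0.0, -0.069, 0.998, -0.0]
wrist_force: [-0.9, 1.0, -1.1]
finger_gap: 0.0273
grip_force: 59.4
```

Request:
{"name": "move_arm", "arguments": {"moves": [0, 0, -0.003, 0, 0.02, 0, 0, -0.006, 0, 0.02, 0, 0, -0.009, 0, 0.02, 0, 0, -0.012, 0, 0.02, 0, 0, -0.014, 0, 0.02, 0, 0, -0.015, 0, 0.02, 0, 0, -0.015, 0, 0.02]}}

```text
clock: 5.22
tcp_pos: [0.5863, 0.3628, 0.1131]
orientation: [0.001, -0.07, 0.998, 0.0]
wrist_force: [-2.7, -2.8, 9.1]
finger_gap: 0.0271
grip_force: 60.5
```

Request:
{"name": "move_arm", "arguments": {"moves": [0, 0, -0.002, 0, 0.02, 0, 0, -0.004, 0, 0.02, 0, 0, -0.005, 0, 0.02, 0, 0, -0.005, 0, 0.02, 0, 0, -0.005, 0, 0.02]}}

```text
clock: 5.63
tcp_pos: [0.5864, 0.3629, 0.113]
orientation: [0.003, -0.07, 0.998, 0.001]
wrist_force: [-11.0, -6.9, 31.3]
finger_gap: 0.0272
grip_force: 62.5
```

Request:
{"name": "move_arm", "arguments": {"moves": [0, 0, 0.005, 0, 0.02, 0, 0, 0.006, 0, 0.02, 0, 0, 0.006, 0, 0.07, 0, 0, 0.006, 0, 0.07, 0, 0, 0.006, 0, 0.07, 0, 0, 0.006, 0, 0.07, 0, 0, 0.03, 0, 0.07, 0, 0, 0.06, 0, 0.07, 0, 0, 0.1, 0, 0.07, 0, 0, 0.14, 0, 0.07, 0, 0, 0.15, 0, 0.07]}}

```text
clock: 6.55
tcp_pos: [0.5877, 0.3635, 0.2625]
orientation: [0.004, -0.07, 0.998, 0.002]
wrist_force: [0.2, 0.3, 1.2]
finger_gap: 0.0698
grip_force: 0.0
```

Request:
{"name": "move_arm", "arguments": {"moves": [-0.04, -0.06, 0.03, 0, 0.07, -0.08, -0.12, 0.03, 0, 0.07, -0.11, -0.18, 0.03, 0, 0.07, -0.14, -0.22, 0.03, 0, 0.07, -0.14, -0.22, 0.03, 0, 0.07, -0.14, -0.22, 0.03, 0, 0.07, -0.14, -0.22, 0.03, 0, 0.07, -0.14, -0.22, 0.03, 0, 0.07, -0.14, -0.22, 0.03, 0, 0.07, -0.14, -0.22, 0.03, 0, 0.07, -0.14, -0.22, 0.03, 0, 0.07]}}

```text
clock: 7.47
tcp_pos: [0.4467, 0.1435, 0.285]
orientation: [0.0, -0.07, 0.998, 0.0]
wrist_force: [0.7, -0.1, -0.5]
finger_gap: 0.0699
grip_force: 0.0
```

```bash
python3 - <<'E'
from m import *
s=env.get_state(); t=s['tcp_pos']; print(s['clock'],t,s['orientation'],s['wrist_force'])
for n in ("top","scene","wrist"):
    c=cam(n); np.save(f"pics/{n}3.npy",c,allow_pickle=True); cv2.imwrite(f"pics/{n}3.png",c['pixels'][:,:,::-1])
    print(n,[proj(c,p).round() for p in ((.585,.361,.1),(.4393,.1465,.024),(.5587,.2005,.14))])
a=[cv2.imread(f"pics/{n}3.png") for n in ("top","scene","wrist")]
cv2.imwrite("pics/m3.png",np.hstack([cv2.resize(a[1][110:240,170:300],(400,400),interpolation=cv2.INTER_CUBIC),cv2.resize(a[2],(400,300))[:].copy() if 0 else cv2.copyMakeBorder(cv2.resize(a[2],(400,300)),0,100,0,0,0)])) 
E
```

```text
7.4667 [0.44674778 0.14349115 0.28497594] [ 2.60663263e-05 -7.00595801e-02  9.97542792e-01  1.82184320e-04] [ 0.70920377 -0.06002543 -0.53657939]
top [array([173., 166.]), array([284., 247.]), array([259., 179.])]
scene [array([229., 141.]), array([235., 252.]), array([264., 173.])]
wrist [array([433., 321.]), array([259., 153.]), array([299., 304.])]
```

View pics/m3.png

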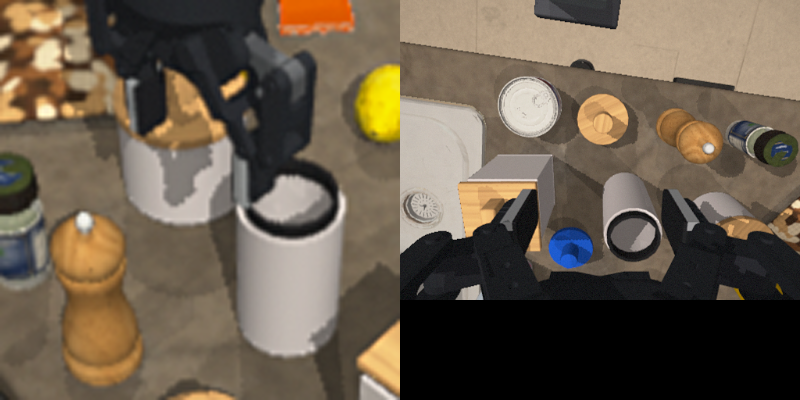

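The scene crop (left panel) shows the wide lid lying on the white rim at (180,130) with no gasket showing. The wrist panel shows the slim lid at (602,120) and the slim mouth at (632,235). Wrist fits of both come next.

```bash
python3 - <<'E'
from m import *
c=np.load("pics/wrist3.npy",allow_pickle=True).item(); w=wood(c)
print("sl",fit(c,comp(w,(245,160)),.024))
h=cv2.cvtColor(c['pixels'],cv2.COLOR_RGB2HSV); p=comp(h[...,2]<60,(297,271)); print(p.min(0),p.max(0),fit(c,p,.14))
# mill/tin nearest: 
print("mill",plane(c,((688-400)*1.28,118*1.28),.1),"tin",plane(c,((528-400)*1.28,103*1.28),.04))
for n in ("top","scene"):
    c=np.load(f"pics/{n}3.npy",allow_pickle=True).item(); print(n,fit(c,comp(wood(c),proj(c,(.425,.135,.024))),.024))
E
```

```text
sl (array([0.4395486 , 0.14628323]), np.float64(0.07697707974669513), 185)
[265. 270.] [332. 334.] (array([0.55804296, 0.2001998 ]), np.float64(0.06800545527285448), 143)
mill [0.41104899 0.24690552 0.1       ] tin [0.42833067 0.0373872  0.04      ]
top (array([0.43674175, 0.2641842 ]), np.float64(0.060143517529018045), 67)
scene (array([0.43758028, 0.14490347]), np.float64(0.08004329830798015), 77)
```

Request:
{"name": "move_arm", "arguments": {"moves": [-0.0072, 0.0028, -0.04, 0, 0.05, -0.0072, 0.0028, -0.08, 0, 0.05, -0.0072, 0.0028, -0.12, 0, 0.05, -0.0072, 0.0028, -0.16, 0, 0.05, -0.0072, 0.0028, -0.2, 0, 0.05, -0.0072, 0.0028, -0.225, 0, 0.05, -0.0072, 0.0028, -0.24, 0, 0.05, -0.0072, 0.0028, -0.249, 0, 0.05, -0.0072, 0.0028, -0.249, 0, 0.05, -0.0072, 0.0028, -0.249, 0, 0.05]}}

```text
clock: 8.45
tcp_pos: [0.4389, 0.1457, 0.0364]
orientation: [-0.0, -0.07, 0.998, 0.0]
wrist_force: [-0.4, 0.5, -0.1]
finger_gap: 0.0498
grip_force: 0.0
```

Request:
{"name": "move_arm", "arguments": {"moves": [0, 0, 0, 0, 0.02, 0, 0, 0, 0, 0.02, 0, 0, 0, 0, 0.02, 0, 0, 0, 0, 0.02, 0, 0, 0, 0, 0.02]}}

```text
clock: 8.87
tcp_pos: [0.4401, 0.1458, 0.0379]
orientation: [0.002, -0.07, 0.998, 0.0]
wrist_force: [0.3, 1.5, 6.5]
finger_gap: 0.0274
grip_force: 59.0
```

Request:
{"name": "move_arm", "arguments": {"moves": [0, 0, 0.02, 0, 0.02, 0, 0, 0.05, 0, 0.02, 0, 0, 0.085, 0, 0.02, 0, 0, 0.12, 0, 0.02, 0, 0, 0.155, 0, 0.02, 0.02, 0.01, 0.172, 0, 0.02, 0.05, 0.022, 0.172, 0, 0.02, 0.08, 0.036, 0.172, 0, 0.02, 0.105, 0.048, 0.172, 0, 0.02, 0.119, 0.054, 0.172, 0, 0.02, 0.119, 0.054, 0.172, 0, 0.02, 0.119, 0.054, 0.172, 0, 0.02]}}

```text
clock: 9.87
tcp_pos: [0.5575, 0.1994, 0.2078]
orientation: [-0.001, -0.07, 0.998, -0.0]
wrist_force: [-0.1, 0.4, -1.1]
finger_gap: 0.0271
grip_force: 59.4
```

Request:
{"name": "move_arm", "arguments": {"moves": [0, 0, 0, 0, 0.02, 0, 0, 0, 0, 0.02, 0, 0, 0, 0, 0.02]}}

```text
clock: 10.12
tcp_pos: [0.5566, 0.199, 0.2087]
orientation: [-0.0, -0.069, 0.998, 0.0]
wrist_force: [-0.2, -0.5, -1.4]
finger_gap: 0.0271
grip_force: 59.4
```

```bash
python3 - <<'E'
from m import *
s=env.get_state(); t=s['tcp_pos']; print(s['clock'],t,s['orientation'])
z=t[2]-.0379+.024
for n in ("top","scene","wrist"):
    c=cam(n); np.save(f"pics/{n}4.npy",c,allow_pickle=True); cv2.imwrite(f"pics/{n}4.png",c['pixels'][:,:,::-1])
p=comp(wood(c),proj(c,(t[0]-.03,t[1],z))); print(p.min(0),p.max(0))
for m in (230,250,270): print(fit(c,p[p[:,1]<m],z))
a=[cv2.imread(f"pics/{n}4.png") for n in ("top","scene","wrist")]
cv2.imwrite("pics/m4.png",np.hstack([cv2.resize(a[1][90:220,170:300],(400,400),interpolation=cv2.INTER_CUBIC),cv2.copyMakeBorder(cv2.resize(a[2],(400,300)),0,100,0,0,0)])) 
E
```

```text
10.1167 [0.55664692 0.19900654 0.20868752] [-9.30708052e-05 -6.94102618e-02  9.97588195e-01  1.11015058e-05]
[176. 166.] [351. 317.]
(array([0.55519379, 0.19816803]), np.float64(0.07550164047172606), 197)
(array([0.55145508, 0.19741277]), np.float64(0.06881187700901768), 138)
(array([0.55565351, 0.1985004 ]), np.float64(0.07629634226286038), 279)
```

View pics/m4.png

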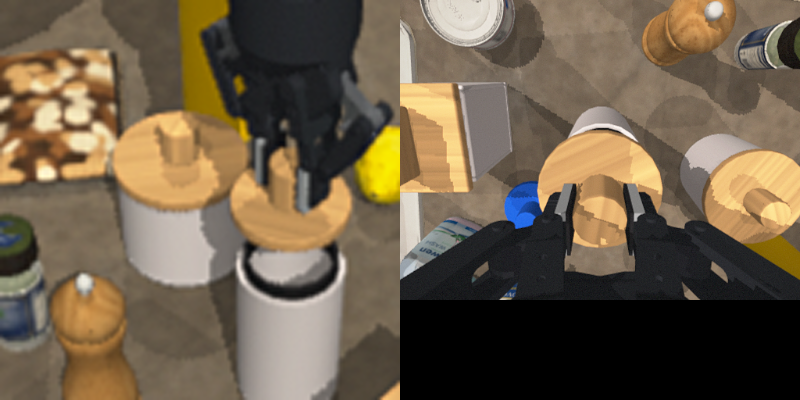

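The wide lid (180,160 in the left panel) sits flush on its canister. The slim lid is held level just above the slim mouth. I'll shift it by about (2.4, 1.2) mm and insert.

Request:
{"name": "move_arm", "arguments": {"moves": [0.0024, 0.0012, -0.01, 0, 0.02, 0.0024, 0.0012, -0.02, 0, 0.02, 0.0024, 0.0012, -0.026, 0, 0.02, 0.0024, 0.0012, -0.03, 0, 0.02, 0.0024, 0.0012, -0.034, 0, 0.02, 0.0024, 0.0012, -0.038, 0, 0.02, 0.0024, 0.0012, -0.042, 0, 0.02, 0.0024, 0.0012, -0.042, 0, 0.02]}}

```text
clock: 10.93
tcp_pos: [0.5596, 0.2005, 0.1653]
orientation: [-0.001, -0.07, 0.998, -0.0]
wrist_force: [0.6, -0.4, -1.2]
finger_gap: 0.0271
grip_force: 59.4
```

Free entry; press home.

Request:
{"name": "move_arm", "arguments": {"moves": [0, 0, -0.003, 0, 0.02, 0, 0, -0.006, 0, 0.02, 0, 0, -0.009, 0, 0.02, 0, 0, -0.012, 0, 0.02, 0, 0, -0.014, 0, 0.02, 0, 0, -0.015, 0, 0.02, 0, 0, -0.015, 0, 0.02]}}

```text
clock: 11.52
tcp_pos: [0.5607, 0.2007, 0.1539]
orientation: [0.002, -0.07, 0.998, 0.0]
wrist_force: [-3.2, -0.4, 10.3]
finger_gap: 0.0275
grip_force: 60.9
```

Request:
{"name": "move_arm", "arguments": {"moves": [0, 0, -0.001, 0, 0.02, 0, 0, -0.002, 0, 0.02, 0, 0, -0.002, 0, 0.02]}}

```text
clock: 11.77
tcp_pos: [0.5613, 0.2008, 0.1539]
orientation: [0.003, -0.07, 0.998, 0.0]
wrist_force: [-5.9, -1.8, 20.5]
finger_gap: 0.028
grip_force: 61.8
```

Request:
{"name": "move_arm", "arguments": {"moves": [0, 0, 0.002, 0, 0.02, 0, 0, 0.003, 0, 0.02, 0, 0, 0.003, 0, 0.06, 0, 0, 0.003, 0, 0.06, 0, 0, 0.003, 0, 0.06, 0, 0, 0.02, 0, 0.06, 0, 0, 0.05, 0, 0.06, 0, 0, 0.09, 0, 0.06, 0, -0.03, 0.12, 0, 0.06, 0, -0.07, 0.13, 0, 0.06, 0, -0.11, 0.13, 0, 0.06, 0, -0.15, 0.13, 0, 0.06]}}

```text
clock: 12.77
tcp_pos: [0.5605, 0.0495, 0.2803]
orientation: [0.001, -0.07, 0.998, -0.0]
wrist_force: [0.3, -1.2, -0.5]
finger_gap: 0.0598
grip_force: 0.0
```

Request:
{"name": "move_arm", "arguments": {"moves": [-0.01, -0.015, 0, 0, 0.05, -0.01, -0.015, 0, 0, 0.05, -0.01, -0.015, 0, 0, 0.05, -0.01, -0.015, 0, 0, 0.05]}}

```text
clock: 13.1
tcp_pos: [0.5501, 0.036, 0.279]
orientation: [-0.0, -0.07, 0.998, 0.0]
wrist_force: [-0.3, 0.2, -0.1]
finger_gap: 0.0499
grip_force: 0.0
```

```bash
python3 - <<'E'
from m import *
s=env.get_state(); t=s['tcp_pos']; print(s['clock'],t,s['orientation'],s['wrist_force'])
for n in ("scene","wrist"):
    c=cam(n); np.save(f"pics/{n}5.npy",c,allow_pickle=True); cv2.imwrite(f"pics/{n}5.png",c['pixels'][:,:,::-1])
    p=comp(wood(c),proj(c,(.53,.065,.13)))
    print(n,p.min(0),p.max(0),[plane(c,q,.13)[:2].round(4) for q in cv2.approxPolyDP(cv2.convexHull(p.astype(np.float32)),5,True)[:,0]])
a=[cv2.imread(f"pics/{n}5.png") for n in ("scene","wrist")]
cv2.imwrite("pics/m5.png",np.hstack([cv2.resize(a[0][100:300,170:370],(400,400),interpolation=cv2.INTER_CUBIC),cv2.copyMakeBorder(cv2.resize(a[1],(400,300)),0,100,0,0,0)])) 
E
```

```text
13.1 [0.55005205 0.03598748 0.27900867] [-1.75070629e-04 -6.95490121e-02  9.97578477e-01  2.93828506e-04] [-0.26112695  0.22835706 -0.10253957]
scene [286. 199.] [355. 256.] [array([0.5993, 0.0876]), array([ 0.6138, -0.0031]), array([ 0.5191, -0.0186]), array([0.5058, 0.0712])]
wrist [197. 140.] [307. 243.] [array([0.5092, 0.0739]), array([0.601, 0.087]), array([ 0.6139, -0.0044]), array([ 0.5229, -0.0174])]
```

View pics/m5.png

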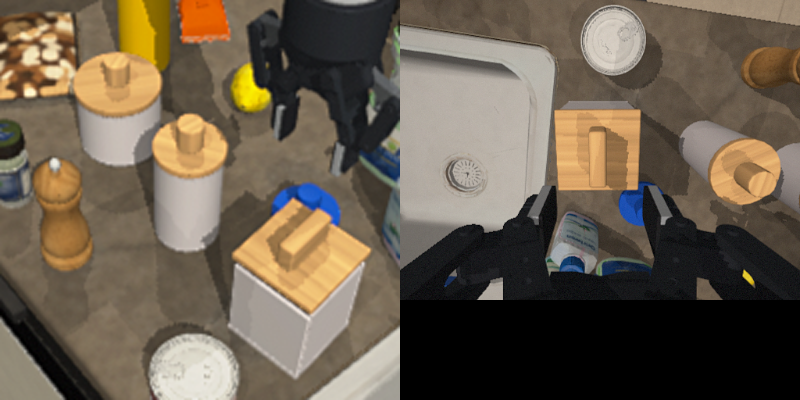

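Both round lids look flush and centred in the scene (left panel (118,85) and (190,150)). The square lid's bar is at (597,155) in the wrist panel, centre (0.5618, 0.0348). Descend, grip the bar, press.

Request:
{"name": "move_arm", "arguments": {"moves": [0.0117, -0.0012, -0.04, 0, 0.05, 0.0117, -0.0012, -0.075, 0, 0.05, 0.0117, -0.0012, -0.1, 0, 0.05, 0.0117, -0.0012, -0.12, 0, 0.05, 0.0117, -0.0012, -0.131, 0, 0.05, 0.0117, -0.0012, -0.131, 0, 0.05, 0.0117, -0.0012, -0.131, 0, 0.01, 0.0117, -0.0012, -0.131, 0, 0.01, 0.0117, -0.0012, -0.131, 0, 0.01, 0.0117, -0.0012, -0.131, 0, 0.01, 0.0117, -0.0012, -0.131, 0, 0.01], "newtons": 60}}

```text
clock: 14.12
tcp_pos: [0.5627, 0.0346, 0.1498]
orientation: [0.001, -0.07, 0.998, 0.0]
wrist_force: [0.4, 1.5, 3.9]
finger_gap: 0.0167
grip_force: 62.5
```

Request:
{"name": "move_arm", "arguments": {"moves": [0, 0, -0.003, 0, 0.01, 0, 0, -0.006, 0, 0.01, 0, 0, -0.009, 0, 0.01, 0, 0, -0.011, 0, 0.01, 0, 0, -0.012, 0, 0.01, 0, 0, -0.012, 0, 0.01]}}

```text
clock: 14.62
tcp_pos: [0.5628, 0.0347, 0.1398]
orientation: [0.002, -0.07, 0.998, 0.0]
wrist_force: [-3.9, 1.7, 17.0]
finger_gap: 0.0168
grip_force: 64.4
```

Request:
{"name": "move_arm", "arguments": {"moves": [0, 0, -0.0015, 0, 0.01, 0, 0, -0.002, 0, 0.01, 0, 0, -0.002, 0, 0.01]}}

```text
clock: 14.87
tcp_pos: [0.5628, 0.0346, 0.1398]
orientation: [0.003, -0.07, 0.998, -0.0]
wrist_force: [-8.5, 2.4, 28.2]
finger_gap: 0.0168
grip_force: 66.0
```

Request:
{"name": "move_arm", "arguments": {"moves": [0, 0, 0.003, 0, 0.01, 0, 0, 0.004, 0, 0.05, 0, 0, 0.004, 0, 0.05, 0, 0, 0.004, 0, 0.05, 0, 0, 0.004, 0, 0.05, 0, 0, 0.03, 0, 0.05, 0, 0, 0.06, 0, 0.05, 0, 0, 0.1, 0, 0.05, 0, 0, 0.14, 0, 0.05, -0.04, -0.02, 0.15, 0, 0.05, -0.08, -0.06, 0.15, 0, 0.05, -0.1, -0.1, 0.15, 0, 0.05]}}

```text
clock: 15.87
tcp_pos: [0.4719, -0.0474, 0.2852]
orientation: [0.001, -0.071, 0.997, -0.0]
wrist_force: [0.6, -1.1, -0.5]
finger_gap: 0.0499
grip_force: 0.0
```

Request:
{"name": "move_arm", "arguments": {"moves": [0, -0.04, 0, 0, 0.05, 0, -0.08, 0, 0, 0.05, 0, -0.1, 0, 0, 0.05, 0, -0.1, 0, 0, 0.05, 0, -0.1, 0, 0, 0.05]}}

```text
clock: 16.28
tcp_pos: [0.4726, -0.1488, 0.2835]
orientation: [-0.001, -0.068, 0.998, 0.001]
wrist_force: [-0.9, 0.5, 0.7]
finger_gap: 0.0498
grip_force: 0.0
```

```bash
python3 - <<'E'
from m import *
s=env.get_state(); print(s['clock'],s['tcp_pos'],s['wrist_force'])
C={}
for n in ("scene","top"):
    c=C[n]=cam(n); cv2.imwrite(f"pics/{n}6.png",c['pixels'][:,:,::-1]); w=wood(c)
    for k,q,z in (("wide",(.57,.325,.1),.1),("slim",(.555,.17,.14),.14)):
        print(n,k,fit(c,comp(w,proj(c,q)),z))
    p=comp(w,proj(c,(.53,.065,.12))); Q=np.array([plane(c,q,.12)[:2] for q in cv2.approxPolyDP(cv2.convexHull(p.astype(np.float32)),4,True)[:,0]]); print(n,"sq",Q.mean(0),Q.round(4).tolist())
cv2.imwrite("pics/m6.png",cv2.resize(C["scene"]['pixels'][110:300,170:370,::-1],(630,598),interpolation=cv2.INTER_CUBIC))
E
```

```text
16.2833 [ 0.4726164  -0.14879137  0.28351021] [-0.91528248  0.52046361  0.71086539]
scene wide (array([0.67602183, 0.45189269]), np.float64(0.31614608303238423), 330)
scene slim (array([0.55794151, 0.19785905]), np.float64(0.08005234842661066), 78)
scene sq [0.56405581 0.02633873] [[0.597, 0.0837], [0.6102, 0.0094], [0.5879, -0.0117], [0.5187, -0.0208], [0.5065, 0.0712]]
top wide (array([0.58631241, 0.36375439]), np.float64(0.10329424944913376), 155)
top slim (array([0.56194596, 0.20189419]), np.float64(0.07695474068698344), 126)
top sq [0.56335177 0.03571936] [[0.6154, -0.0037], [0.5248, -0.0166], [0.5114, 0.0746], [0.6018, 0.0885]]
```

View pics/m6.png

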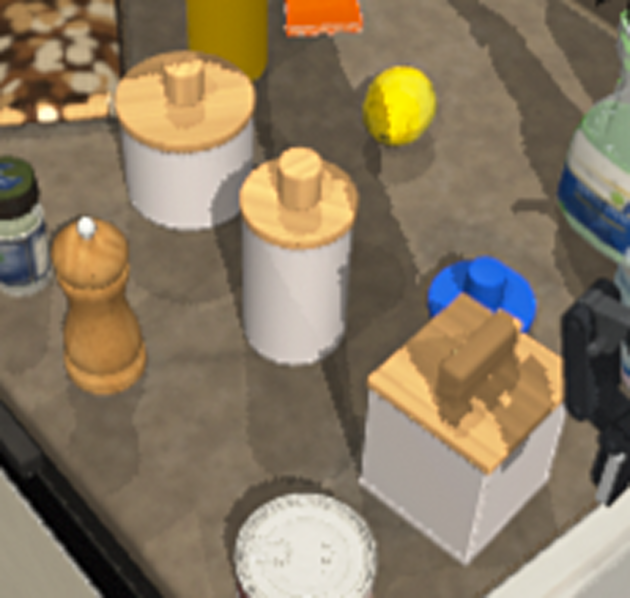

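All three lids lie flush with no gasket showing: wide at (185,105), slim at (298,200) and square at (468,380). The round lids' centres match their gaskets to within 2 mm in the top camera.

```bash
python3 -c "
from workcell import env
print(env.hand_in())"
```

```text
the job is handed in; nothing more can be done
None
```

All three lids are pressed home on their own canisters, everything is released, and the job was handed in at about 16 s; the hand-in returned no verdict, but the last pictures show no gasket.

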